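Weigh out clay balls on the spring scale

ROBOT

A 7-joint arm with a two-finger parallel gripper is mounted at the origin on the work surface; the furniture and walls round the work are solid. World frame = base frame: x ahead of the robot, y to its left, z up, the work surface at z = 0. Lengths are in mm, angles in degrees, forces in N, time in s.
With the tool pointing down it reaches from about 425 to 875 mm from the base axis. Payload 8.4 kg.
Tool frame: the origin (TCP) lies midway between the tips of the shut fingers; the grasp point (between the pads) lies 19 mm behind it; z points along the fingers, y is the direction in which the jaws open and shut (so a half turn about z gives the same grasp; the last joint's range is limited). The gripper opens to 87 mm and grips with 3 to 60 N. Pads are 19 mm wide; open, the fingers measure 117 mm over their backs; the gripper's body (75 mm by 190 mm) begins 51 mm behind the grasp point.
Start: joints at [60.035, 19.091, 2.286, 83.961, -0.768, 76.965, -3.352], TCP at [267.273, -592.477, 222.546] pointing down, gripper open.
Joint ranges: [-147.57, 147.57], [-21.85, 119.76], [-74.77, 79.35], [14.55, 137.4], [-85.83, 265.84], [4.83, 119.75], [-152.11, 152.11]. Speed limits (degrees/s): [127.2, 127.2, 159.86, 159.86, 180, 180, 180].

INTERFACE

Orientations are given as a 3x3 rotation matrix whose columns are the frame's x, y, z axes.
In Python, from cell import telemetry, read_camera, ctrl gives the robot as it stands. The module is installed in compiled form; this text tells all that it offers.
- The arm moves only by the tool step_arm, never from a script. Its argument "moves" is a list of rows, each a list of 3 entries, a list of its own where there are three numbers: the shift along the tool's x, y, z in cm, then the turn, a rotation vector about the tool's x, y, z in degrees, then the opening, from -1 (shut) to 1 (fully open), so that 0 is half open. A call has 1 to 12 rows; each row is the pose to reach, as a shift and turn from the pose commanded when the call began, along the tool's axes at that moment; what a row does not reach only later rows make up. A row lasts 1/8 s, in which the tool goes at most 62.5 mm and 10.7 degrees, less where a joint would pass 70% of its speed; a pose out of reach is approached as far as the arm can. A call with a gripper value outside its range is refused whole. The fingers move at their own pace and stop on an object; "newtons" is the grip in N (left out, the last holds). Time passes only in rows, so rows that repeat a pose let the fingers close. It gives the time, the measured TCP pose, the force and the opening at its end, in the units of the state.
- telemetry.read_state(): the state, without advancing time (a new reading comes with each control period).
- read_camera(name): name is "side" or "top" or "wrist"; returns a dict with "pixels" (384x512x3 uint8, red, green, blue), "fovy" (degrees; the focal length in pixels is half the picture's height over the tangent of half this angle, whatever the lens; pixels are square), "cx", "cy" (the principal point, pixels), "pose" (4x4, takes a point from camera to world coordinates); the wrist camera has in their place "hand_eye" (4x4, takes a point from camera to tool coordinates, whose origin is the TCP and whose axes are the flange's). Camera axes: x right, y up, looking along -z (the intrinsics and any distortion apply to the point x, -y, -z); pixel columns grow to the right and rows downward; lengths in mm; the calibration is good to about 2 mm. A picture is of the moment at which its call begins: read the wrist's pose just before it. There is no depth.
- ctrl.hand_in(): hands the job in, once; it reports no verdict.
The state is a dict: "t": time; "joints": joint angles; "joint_velocities": joint speeds; "joint_torque": joint torques, N m; "ee_pos": TCP position; "eef_rot": TCP orientation; "wrist_force": force on the tool from outside, world axes, zero at the start; "moment": the same for the moment, N m; "gripper_width": finger opening in mm.
Only numpy, scipy, OpenCV 4.12 (cv2) and the standard library are available. Lean on these libraries where they do the work, as an engineer would, in place of code of your own. Each camera call takes 0.05 s, during which the arm holds its last target. There are 200 camera calls.

TASK

Weigh out clay for the next pot: put the clay balls into the pan of the spring scale one at a time, letting the pan sink under each, until its blue pointer has reached the red mark or first gets below it. Use no more balls than that takes, leave the spare ones on the table, and do not shift the red mark.

Things in the scene. Friction and masses are not known exactly. Their poses are not given: they have to be found in the camera images.
- pan (a point): Centre of the flat floor (upper face) of the scale's round aluminium pan: 140 mm across, rim 12 mm high, floor 125 mm wide inside. Empty it is 135 mm above the table; it moves straight down on a soft spring, 17 to 19 mm per clay ball, settling in about 1 s (stop at 58 mm). Its blue pointer, 4 mm thick, sticks out at this same height. x away from robot at yaw 0, y to the white plate, z up.
- mark (a point): Inner end, at mid-height, of the red mark: a 4 mm thick red bar on the upright white scale plate, 118 mm left (pan's y) of the pan's centre. Set anew each time, 12 to 32 mm below the empty pan's pointer; leave it there. The plate stands 92 to 154 mm left of the pan's centre, top 156 mm above the table. The green housing under the pan is fixed, 120 x 220 mm, 40 mm high.
- ball_1_center (a point): Centre of a firm grey clay ball, about 35 mm across and 32 mm high, 45 g, loose on the table; all three are alike. Other grey clay things nearby (small open pot, ring, large block, roll) are not wanted.
- ball_2_center (a point): Centre of a second such clay ball.
- ball_3_center (a point): Centre of a third such clay ball.

How it is judged:
By the outcome, as a careful person would: the job done as asked, in the order asked, and still so for the second after the job is handed in, with the robot touching nothing.
It also fails if it takes over 54 s, if anything falls off the work surface, if the arm or the gripper's body presses on something with over 40 N, if the wrist force passes 120 N, or if a joint passes its speed limit or range.

## Working session

There is one attempt and no reset: what is moved stays moved. The work goes in short steps, Python scripts to look and compute and a tool call to move; the robot and the scene stay as the last step left them, time stands still between calls to the robot, and variables do not carry over. Pictures are saved under pics/ and viewed, about 8 in all and at most 12, crops included, and the job is handed in when it is done.

Besides the shell and the picture viewer there is one more tool, called after "Emit:" as name(argument=value, ...) on one line, values as JSON. step_arm: Moves the arm, as the interface text tells. Its arguments: {"type":"object","properties":{"moves":{"type":"array","items":{"type":"array"}},"newtons":{"type":"number"}},"required":["moves"]}

```bash
mkdir -p pics && cat > h.py <<'E'
import numpy as np, cv2
from cell import telemetry, read_camera, ctrl
def snap(name):
    s=telemetry.read_state(); c=read_camera(name)
    if 'pose' in c: P=np.array(c['pose'])
    else:
        T=np.eye(4);T[:3,:3]=s['eef_rot'];T[:3,3]=s['ee_pos'];P=T@np.array(c['hand_eye'])
    c['P']=P; c['f']=192/np.tan(np.radians(c['fovy'])/2)
    return c
def ray(c,u,v):
    d=np.array([(u-c['cx'])/c['f'],-(v-c['cy'])/c['f'],-1.]); 
    d=c['P'][:3,:3]@d; return c['P'][:3,3],d/np.linalg.norm(d)
def onz(c,u,v,z):
    o,d=ray(c,u,v); return o+d*(z-o[2])/d[2]
def tri(rs):
    A=sum(np.eye(3)-np.outer(d,d) for o,d in rs); b=sum((np.eye(3)-np.outer(d,d))@o for o,d in rs)
    p=np.linalg.solve(A,b); return p,[np.linalg.norm((np.eye(3)-np.outer(d,d))@(p-o)) for o,d in rs]
def save(c,n): cv2.imwrite('pics/'+n+'.png',c['pixels'][:,:,::-1])
E
python3 - <<'E'
from h import *
import pickle
D={}
for n in ['side','top','wrist']:
    c=snap(n); D[n]=c; print(n,c.keys(),c['f'],c['cx'],c['cy'],np.round(c['P'],2).tolist())
pickle.dump(D,open('d0.pkl','wb'))
a=np.hstack([D['side']['pixels'],D['top']['pixels']])
cv2.imwrite('pics/a.png',cv2.resize(np.vstack([a,np.hstack([D['wrist']['pixels'],0*D['wrist']['pixels']])]),(800,600))[:,:,::-1])
print(telemetry.read_state())
E
```

```text
side dict_keys(['pixels', 'fovy', 'cx', 'cy', 'pose', 'P', 'f']) 462.6137257040774 253.63941653296493 188.32292653839284 [[-0.91, 0.27, -0.31, -74.94], [-0.41, -0.58, 0.7, 1099.4], [0.01, 0.77, 0.64, 1141.26], [0.0, 0.0, 0.0, 1.0]]
top dict_keys(['pixels', 'fovy', 'cx', 'cy', 'pose', 'P', 'f']) 434.94431602936993 254.3559391807921 188.6595781974702 [[0.02, 0.98, -0.21, 185.44], [-1.0, 0.01, -0.01, -9.36], [-0.01, 0.21, 0.98, 1250.98], [0.0, 0.0, 0.0, 1.0]]
wrist dict_keys(['pixels', 'fovy', 'cx', 'cy', 'hand_eye', 'P', 'f']) 329.2318552661985 252.82149843908786 186.44419223357212 [[0.41, 0.87, 0.27, 340.03], [-0.91, 0.39, 0.12, -561.26], [-0.0, -0.29, 0.96, 384.66], [0.0, 0.0, 0.0, 1.0]]
{'t': 0.15, 'joints': array([60.03523833, 19.12461874,  2.28438379, 83.99795028, -0.76853617,
       76.96589971, -3.35073886]), 'joint_velocities': array([-0.09657381, -0.06823062,  0.04123739, -0.13590853, -0.02884998,
        0.051459  ,  0.02029835]), 'joint_torque': array([ 2.38581662e-03, -6.56843233e+01,  1.33646596e+00, -4.04109979e+01,
       -5.97664411e-02,  4.17706347e-02,  1.01742198e-04]), 'ee_pos': array([ 267.12773715, -592.17926195,  221.85173027]), 'eef_rot': array([[ 9.11537515e-01,  4.11216503e-01, -5.88633795e-04],
       [ 4.11216919e-01, -9.11536811e-01,  1.13460324e-03],
       [-6.99937940e-05, -1.27628960e-03, -9.99999183e-01]]), 'wrist_force': array([0.96890068, 0.52488888, 0.11396099]), 'moment': array([ 0.02145398,  0.04385824, -0.08771626]), 'gripper_width': 87.28738466039917}
```

View pics/a.png

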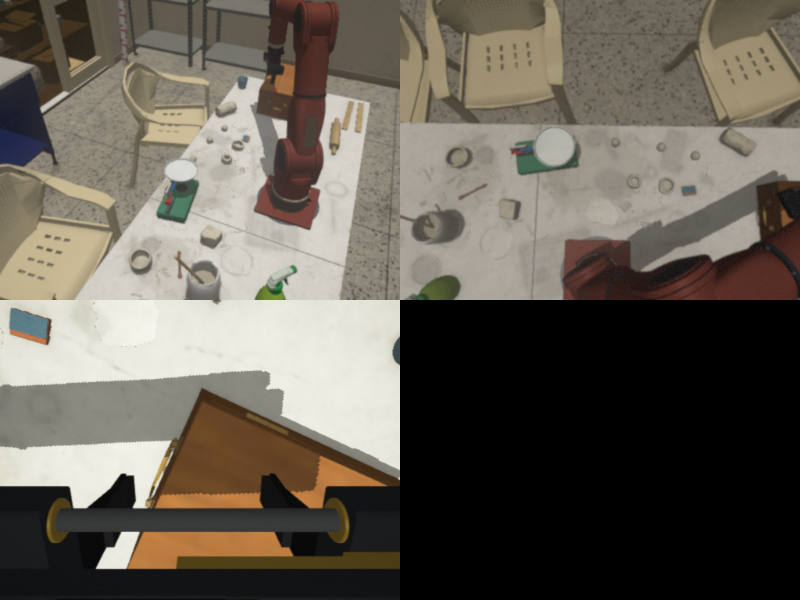

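The overview shows, in top-camera pixels, the scale near (195,190) and likely balls near (275,182), (334,188) and (378,198). The wrist camera sees the brown box. Next I'll zoom in on both fixed views.

```bash
python3 - <<'E'
from h import *
import pickle
D=pickle.load(open('d0.pkl','rb'))
t=D['top']['pixels'][155:255,130:460]; s=D['side']['pixels'][125:290,190:330]
t=cv2.resize(t,None,fx=2.4,fy=2.4,interpolation=cv2.INTER_CUBIC); s=cv2.resize(s,None,fx=2.1,fy=2.1,interpolation=cv2.INTER_CUBIC)
o=np.zeros((600,800,3),np.uint8); o[:t.shape[0],:t.shape[1]]=t; o[245:245+s.shape[0],:s.shape[1]]=s
cv2.imwrite('pics/b.png',o[:,:,::-1])
for u,v in [(275,182),(334,188),(378,198),(197,188)]: print(onz(D['top'],u,v,16))
for n in ['top','side']:
    h=cv2.cvtColor(D[n]['pixels'],cv2.COLOR_RGB2HSV).astype(int); g=D[n]['pixels'].astype(int)
    m={'blue':(h[...,0]>105)&(h[...,0]<130)&(h[...,1]>110)&(h[...,2]>40),'red':((h[...,0]<8)|(h[...,0]>172))&(h[...,1]>130)}
    for k in m:
        N,L,S,C=cv2.connectedComponentsWithStats(m[k].astype(np.uint8))
        print(n,k,[(S[i].tolist(),C[i].round(1).tolist()) for i in range(1,N) if 3<S[i,4]<400])
E
```

```text
[469.99539567 -58.82824845  16.        ]
[ 454.54465032 -230.06900959   16.        ]
[ 426.80724161 -356.24386823   16.        ]
[448.90940696 167.70903678  16.        ]
top blue [([155, 190, 14, 3, 26], [161.7, 191.0])]
top red [([143, 194, 12, 3, 24], [149.1, 194.8]), ([507, 281, 4, 5, 8], [508.6, 283.5]), ([470, 301, 5, 7, 12], [472.7, 303.8]), ([467, 304, 7, 7, 13], [469.9, 307.6]), ([463, 319, 4, 3, 7], [464.4, 319.9]), ([430, 325, 4, 3, 5], [431.6, 326.2]), ([435, 327, 2, 5, 5], [435.6, 329.0]), ([423, 328, 3, 4, 7], [423.9, 329.4]), ([417, 332, 5, 4, 6], [418.8, 333.3]), ([407, 335, 5, 5, 7], [408.9, 337.4]), ([414, 335, 3, 3, 5], [414.6, 336.0]), ([382, 336, 3, 2, 4], [382.8, 336.2]), ([243, 338, 8, 5, 12], [246.6, 340.5]), ([245, 341, 13, 14, 44], [251.1, 347.2]), ([407, 348, 3, 5, 5], [408.2, 350.0]), ([411, 351, 2, 4, 4], [411.5, 352.5]), ([354, 354, 4, 3, 5], [355.8, 355.0]), ([234, 356, 4, 5, 8], [235.9, 358.1]), ([312, 356, 3, 3, 5], [312.8, 357.0]), ([350, 357, 3, 2, 4], [351.0, 357.2]), ([227, 358, 3, 6, 6], [228.2, 360.5]), ([344, 358, 6, 4, 9], [346.3, 359.6]), ([29
[... 1089 characters left out ...]
 29, 242], [378.9, 6.4]), ([425, 24, 3, 3, 6], [426.0, 25.0]), ([400, 28, 3, 4, 5], [401.0, 29.2]), ([389, 30, 4, 6, 11], [390.5, 32.9]), ([424, 34, 3, 5, 6], [425.0, 35.8]), ([394, 37, 4, 4, 6], [395.2, 38.2]), ([389, 40, 2, 4, 5], [389.4, 41.4]), ([392, 45, 28, 34, 347], [406.7, 60.0]), ([389, 46, 2, 3, 4], [389.2, 47.0]), ([394, 48, 3, 3, 4], [395.0, 48.8]), ([414, 71, 4, 8, 12], [415.2, 74.0]), ([394, 82, 3, 4, 5], [394.8, 83.6]), ([403, 83, 3, 4, 5], [404.0, 84.2]), ([399, 84, 2, 4, 4], [399.5, 85.5]), ([389, 86, 3, 4, 6], [390.2, 87.8]), ([399, 88, 4, 2, 4], [400.5, 88.8]), ([398, 91, 3, 5, 8], [398.8, 93.4]), ([393, 94, 4, 2, 5], [394.8, 94.6]), ([211, 252, 9, 9, 32], [215.0, 256.8])]
```

View pics/b.png

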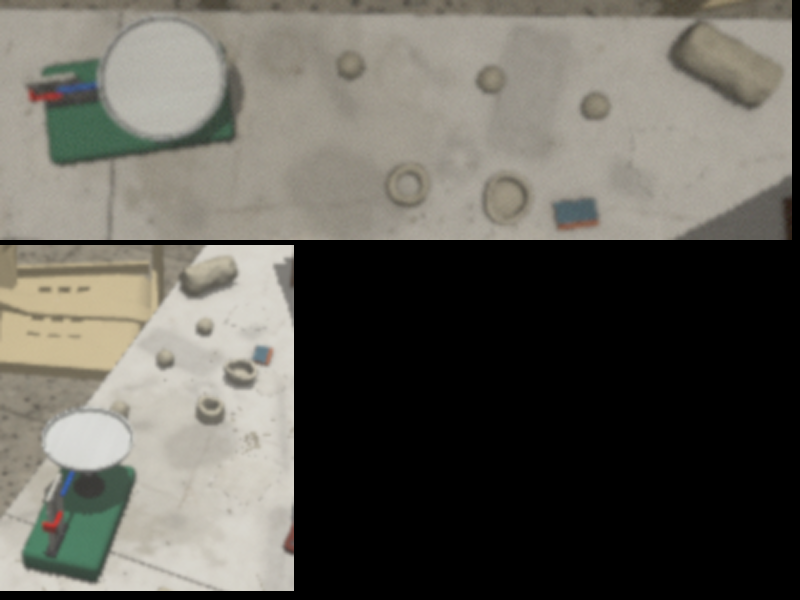

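The zoomed view shows the three balls at top-camera pixels (275.8,182.1), (334.6,187.9) and (377.9,198.8). In the side view they are at (247.6,203.1) (partly hidden), (268.6,179.3) and (287.1,164.0). The pan rim is at (197.9,188.3) in top and (231.4,217.4) in side.

```bash
python3 - <<'E'
from h import *
import pickle
D=pickle.load(open('d0.pkl','rb')); T,S=D['top'],D['side']
for n,a,b in [('b1',(275.8,182.1),(247.6,203.1)),('b2',(334.6,187.9),(268.6,179.3)),('b3',(377.9,198.8),(287.1,164.0)),('pan',(197.9,188.3),(231.4,217.4)),('blue',(161.7,191),(221.7,237.9)),('red',(149.1,194.8),(215,256.8))]:
    p,e=tri([ray(T,*a),ray(S,*b)]); print(n,p.round(1),np.round(e,1))
s=telemetry.read_state(); R=s['eef_rot']
for p in [(427,-356,200),(455,-230,200),(470,-59,200)]: print('tool shift cm',(R.T@(np.array(p)-s['ee_pos'])/10).round(2))
print('tool z yaw', np.degrees(np.arctan2(R[1,0],R[0,0])), read_camera('wrist')['hand_eye'])
E
```

```text
b1 [468.6 -61.4  16. ] [1.1 1.1]
b2 [ 456.2 -233.3    8.1] [0.4 0.4]
b3 [ 425.8 -357.9    8.9] [0.1 0.1]
pan [424.1 148.3 138.4] [2. 2.]
blue [412.9 242.  138.8] [0.5 0.5]
red [412.4 285.4  97.7] [1.6 1.6]
tool shift cm [ 24.29 -14.95   2.2 ]
tool shift cm [ 32.02 -25.29   2.22]
tool shift cm [ 40.42 -40.26   2.23]
tool z yaw 24.28130274246403 [[ 6.01246130e-04  9.56588981e-01  2.91439806e-01  7.91453776e+01]
 [ 9.99999180e-01 -2.45712591e-04 -1.25651909e-03  1.60654208e+00]
 [-1.13036189e-03  2.91440323e-01 -9.56588344e-01 -1.62920649e+02]
 [ 0.00000000e+00  0.00000000e+00  0.00000000e+00  1.00000000e+00]]
```

Emit:
step_arm(moves=[[[6,-3.7,0],[0,0,0],1],[[12,-7.5,0],[0,0,0],1],[[18,-11.2,0],[0,0,0],1],[[24.3,-15,0],[0,0,0],1],[[24.3,-15,6],[0,0,0],1],[[24.3,-15,10],[0,0,0],1],[[24.3,-15,10],[0,0,0],1],[[24.3,-15,10],[0,0,0],1]])

```text
t: 1.2
ee_pos: [427.4, -357.0, 124.3]
eef_rot: [[0.912, 0.41, 0.001], [0.41, -0.912, -0.001], [0.001, 0.002, -1.0]]
wrist_force: [0.7, -0.8, -0.1]
gripper_width: 86.9
```

```bash
python3 - <<'E'
from h import *
import pickle
c=snap('wrist');save(c,'w1');pickle.dump((c,telemetry.read_state()),open('w1.pkl','wb'))
s=telemetry.read_state();print(s['t'],s['ee_pos'])
E
```

```text
1.25 [ 427.73605073 -357.33103371  124.82960797]
```

View pics/w1.png

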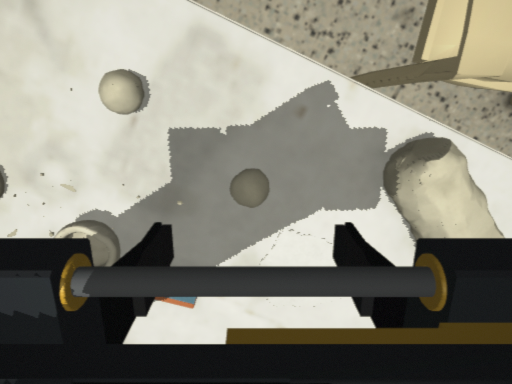

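Ball 3 is at (250,188), in shadow between the open fingers, and ball 2 is at (121,92).

```bash
python3 - <<'E'
from h import *
import pickle
D=pickle.load(open('d0.pkl','rb')); T,S=D['top'],D['side']
c,s=pickle.load(open('w1.pkl','rb'))
for a,b,w in [((377.9,198.8),(287.1,164.0),(250,188)),((334.6,187.9),(268.6,179.3),(121.5,92))]:
    print(tri([ray(T,*a),ray(S,*b),ray(c,*w)]), onz(c,*w,16))
p=onz(c,250,188,16); p[2]=4
print((s['eef_rot'].T@(p-s['ee_pos'])/10).round(2))
E
```

```text
(array([ 424.12917013, -357.6557979 ,   10.96467092]), [np.float64(1.348394087146626), np.float64(1.9001494259401228), np.float64(3.0036127666991157)]) [ 422.91825454 -358.74003107   16.        ]
(array([ 454.5964814 , -231.88170765,   10.74495434]), [np.float64(1.6055424768634188), np.float64(1.092375185829679), np.float64(1.6663564764201368)]) [ 453.8032924  -233.51408823   16.        ]
[-0.51 -0.1  12.08]
```

Emit:
step_arm(moves=[[[-0.3,-0.1,4],[0,0,0],0.5],[[-0.4,-0.1,8],[0,0,0],0.3],[[-0.4,-0.1,11],[0,0,0],0.3],[[-0.4,-0.1,11.9],[0,0,0],0.3],[[-0.4,-0.1,11.9],[0,0,0],0.3],[[-0.4,-0.1,11.9],[0,0,0],-0.6],[[-0.4,-0.1,11.9],[0,0,0],-0.6],[[-0.4,-0.1,11.9],[0,0,0],-0.6],[[-0.4,-0.1,11.9],[0,0,0],-0.6],[[-0.4,-0.1,10],[0,0,0],-0.6],[[-0.4,-0.1,4],[0,0,0],-0.6],[[-0.4,-0.1,-2],[0,0,0],-0.6]], newtons=12)

```text
t: 2.75
ee_pos: [422.7, -356.2, 145.1]
eef_rot: [[0.911, 0.411, -0.0], [0.411, -0.911, 0.0], [-0.0, -0.0, -1.0]]
wrist_force: [1.4, -2.0, 0.3]
gripper_width: 32.7
```

Emit:
step_arm(moves=[[[2.0,-4.4,-3],[0,0,0],-0.6],[[4.3,-9.6,-7.5],[0,0,0],-0.6],[[6.9,-15.3,-7.5],[0,0,0],-0.6],[[9.4,-20.8,-7.5],[0,0,0],-0.6],[[11.9,-26.3,-7.5],[0,0,0],-0.6],[[14.4,-31.8,-7.5],[0,0,0],-0.6],[[16.9,-37.3,-7.5],[0,0,0],-0.6],[[19.0,-42,-7.5],[0,0,0],-0.6],[[20.7,-45.9,-7.5],[0,0,0],-0.6],[[20.7,-45.9,-7.5],[0,0,0],-0.6],[[20.7,-45.9,-7.5],[0,0,0],-0.6],[[20.7,-45.9,-7.5],[0,0,0],-0.6]])

```text
t: 4.25
ee_pos: [423.1, 145.6, 217.8]
eef_rot: [[0.912, 0.409, 0.0], [0.409, -0.912, -0.001], [-0.0, 0.001, -1.0]]
wrist_force: [-0.2, 0.0, -0.6]
gripper_width: 32.7
```

```bash
python3 - <<'E'
from h import *
import pickle
c=snap('wrist');S=snap('side');s=telemetry.read_state();pickle.dump((c,s,S),open('w2.pkl','wb'))
print(s['t'],s['ee_pos'],s['joints'].round(),s['gripper_width'])
z=cv2.resize(S['pixels'][200:290,180:280],(400,360),interpolation=cv2.INTER_CUBIC)
o=np.zeros((384,800,3),np.uint8);o[:300,:400]=cv2.resize(c['pixels'],(400,300));o[:360,400:]=z
cv2.imwrite('pics/w2.png',o[:,:,::-1])
E
```

```text
4.35 [423.12530139 145.89088443 217.67845575] [ 16.  -3. -39. 109.  -2.  73. -88.] 32.5009536168978
```

View pics/w2.png

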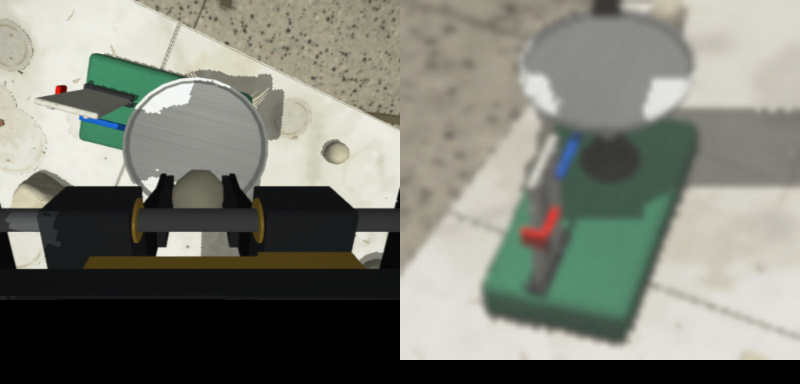

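The wrist view shows the pan rim at about (250,190) at full scale. The blue pointer is at about (133,157) and the red mark at about (78,113). The side crop shows the blue pointer above the red mark.

```bash
cat > m.py <<'E'
from h import *
def mask(c,k):
    h=cv2.cvtColor(c['pixels'],cv2.COLOR_RGB2HSV).astype(int)
    m=((h[...,0]>105)&(h[...,0]<130)&(h[...,1]>110)&(h[...,2]>60)) if k=='blue' else (((h[...,0]<8)|(h[...,0]>172))&(h[...,1]>130)&(h[...,2]>80))
    return m.astype(np.uint8)
def comps(c,k,box):
    m=mask(c,k);q=np.zeros_like(m);a,b,d,e=box;q[b:e,a:d]=m[b:e,a:d]
    N,L,S,C=cv2.connectedComponentsWithStats(q)
    if N<2: return None
    i=1+S[1:,4].argmax(); ys,xs=np.nonzero(L==i); pts=np.c_[xs,ys].astype(np.float32)
    mu=pts.mean(0);w,V=np.linalg.eigh(np.cov(pts.T));t=(pts-mu)@V[:,1]
    return len(pts),mu,mu+V[:,1]*t.min(),mu+V[:,1]*t.max()
E
python3 - <<'E'
from m import *
import pickle
c,s,S=pickle.load(open('w2.pkl','rb'));T=pickle.load(open('d0.pkl','rb'))['top']
R={}
for n,cam,box in [('w',c,(30,80,220,190)),('s',S,(200,220,240,275)),('t',T,(130,180,185,205))]:
    for k in ['blue','red']:
        r=comps(cam,k,box); R[n,k]=r; print(n,k,r)
for k in ['blue','red']:
    for pr in ['ws','ts','wts']:
        p,e=tri([ray({'w':c,'s':S,'t':T}[q],*R[q,k][1]) for q in pr]); print(k,pr,p.round(1),np.round(e,1))
for e in (2,3): print('blue end at 135',onz(c,*R['w','blue'][e],135).round(1))
# pan rim by circle: points on the rim in wrist
for p in [(249,190)]: print('pan',onz(c,*p,147))
for p in [(123,148),(267,148),(195,78),(133,180)]: print(onz(c,p[0]*1.28,p[1]*1.28,147).round(1))
E
python3 - <<'E'
import cv2,pickle,sys
sys.path.insert(0,'.')
c,s,S=pickle.load(open('w2.pkl','rb'))
cv2.imwrite('pics/r.png',cv2.hconcat([cv2.resize(c['pixels'][90:210,40:190],(600,480),interpolation=cv2.INTER_CUBIC)])[:,:,::-1])
E
```

```text
w blue (357, array([133.19328, 157.37535], dtype=float32), array([159.70654217, 163.3108465 ]), array([101.49003162, 150.27797724]))
w red (124, array([ 77.09677, 114.32258], dtype=float32), array([ 84.29891844, 111.88216966]), array([ 69.90227698, 116.76039404]))
s blue (27, array([221.59259, 238.40741], dtype=float32), array([223.75908253, 233.88459707]), array([219.31938841, 243.15299163]))
s red (34, array([215.05882, 256.7353 ], dtype=float32), array([219.42045616, 252.4255154 ]), array([211.8728651 , 259.88336806]))
t blue (26, array([161.73077, 191.03847], dtype=float32), array([168.03356365, 190.27827935]), array([154.98220042, 191.85242205]))
t red (24, array([149.125  , 194.83333], dtype=float32), array([154.01747191, 194.71352803]), array([142.99959154, 194.98331894]))
blue ws [412.7 239.  134.2] [1.5 1.5]
blue ts [413.2 242.3 136.8] [0.5 0.5]
blue wts [413.  240.5 135.7] [2.9 2.3 0.7]
red ws [413.6 295.2 107.2] [4.7 4.7]
red ts [412.3 285.3  97.9] [1.6 1.6]
red wts [412.9 290.7 103.4] [9.  7.6 1.7]
blue end at 135 [415.6 218.  135. ]
blue end at 135 [407.1 261.4 135. ]
pan [427.49738936 148.55763916 147.        ]
[400.  210.9 147. ]
[456.2  85.7 147. ]
[487.  174.6 147. ]
[372.6 190.8 147. ]
```

View pics/r.png

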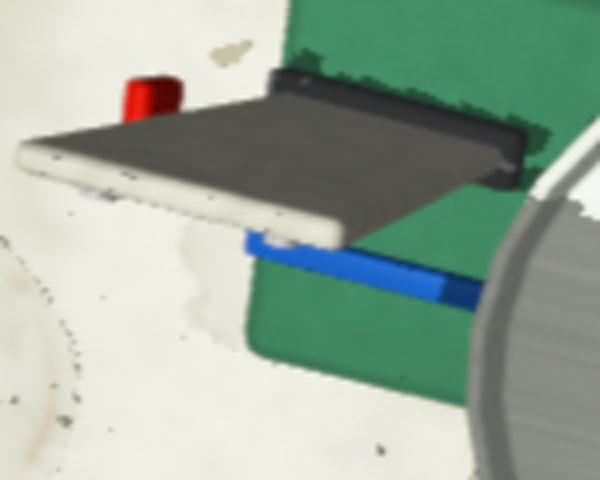

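Emit:
step_arm(moves=[[[2.8,0,2],[0,0,0],-0.6],[[2.8,0,5],[0,0,0],-0.6],[[2.8,0,7],[0,0,0],-0.6],[[2.8,0,7.5],[0,0,0],-0.6],[[2.8,0,7.5],[0,0,0],-0.6],[[2.8,0,7.5],[0,0,0],-0.6],[[2.8,0,7.5],[0,0,0],0],[[2.8,0,7.5],[0,0,0],0.1],[[2.8,0,7.5],[0,0,0],0.1],[[2.8,0,6.5],[0,0,0],0.1],[[2.8,0,3],[0,0,0],0.1],[[2.8,0,-2],[0,0,0],0.1]])

```text
t: 5.85
ee_pos: [447.8, 158.3, 238.4]
eef_rot: [[0.911, 0.411, -0.002], [0.411, -0.911, -0.0], [-0.002, -0.001, -1.0]]
wrist_force: [1.6, -0.9, -0.1]
gripper_width: 47.6
```

Emit:
step_arm(moves=[[[-1.8,5.2,0],[0,0,0],0.3],[[-3.6,10.4,0],[0,0,0],0.5],[[-5.4,15.6,2],[0,0,0],0.5],[[-7.2,20.8,7],[0,0,0],0.5],[[-7.2,20.8,11],[0,0,0],0.5],[[-7.2,20.8,11],[0,0,0],0.5],[[-7.2,20.8,11],[0,0,0],0.5],[[-7.2,20.8,11],[0,0,0],0.5]])

```text
t: 6.85
ee_pos: [469.9, -59.9, 129.9]
eef_rot: [[0.911, 0.413, 0.003], [0.413, -0.911, -0.001], [0.003, 0.002, -1.0]]
wrist_force: [1.2, 0.4, -0.9]
gripper_width: 65.2
```

```bash
python3 - <<'E'
from m import *
import pickle
c=snap('wrist');s=telemetry.read_state();S=snap('side');T=snap('top');pickle.dump((c,s,S,T),open('w3.pkl','wb'))
_,_,S0=pickle.load(open('w2.pkl','rb'))
print(s['t'],s['ee_pos'])
for nm,q in (('before',S0),('after',S)):
  for k in ['blue','red']:
    r=comps(q,k,(200,220,240,275)); print(nm,k,r)
    # vertical line at pan y-axis, 115 mm from the centre: height on the line nearest the ray
    for e in (1,2,3):
        o,d=ray(q,*r[e]); n=np.array([.98,.19,0]); p0=np.array([427,148,0]); p=o+d*(n@(p0-o))/(n@d); print('   on plane of pointer',p.round(1))
o=np.zeros((600,800,3),np.uint8);o[:300,:400]=cv2.resize(c['pixels'],(400,300))
o[:300,400:]=cv2.resize(S['pixels'][195:270,180:280],(400,300),interpolation=cv2.INTER_CUBIC)
o[300:,400:]=cv2.resize(S0['pixels'][195:270,180:280],(400,300),interpolation=cv2.INTER_CUBIC)
o[300:,:400]=cv2.resize(T['pixels'][150:225,130:230],(400,300),interpolation=cv2.INTER_CUBIC)
cv2.imwrite('pics/w3.png',o[:,:,::-1])
E
```

```text
6.9 [469.67324837 -60.03357865 129.53083585]
before blue (27, array([221.59259, 238.40741], dtype=float32), array([223.75908253, 233.88459707]), array([219.31938841, 243.15299163]))
   on plane of pointer [406.7 252.6 148.9]
   on plane of pointer [411.  230.3 145.7]
   on plane of pointer [402.3 275.3 152.1]
before red (34, array([215.05882, 256.7353 ], dtype=float32), array([219.42045616, 252.4255154 ]), array([211.8728651 , 259.88336806]))
   on plane of pointer [393.8 319.  141. ]
   on plane of pointer [401.5 279.4 116.6]
   on plane of pointer [388.6 346.3 157.8]
after blue (33, array([222.     , 242.18182], dtype=float32), array([224.11023817, 237.04528905]), array([219.66608241, 247.86281692]))
   on plane of pointer [407.1 250.7 130.9]
   on plane of pointer [411.4 228.5 130.4]
   on plane of pointer [402.4 274.8 131.4]
after red (32, array([215.     , 256.78125], dtype=float32), array([219.03392387, 253.03654394]), array([211.74516906, 259.80272129]))
   on plane of pointer [393.7 319.5 141.3]
   on plane of pointer [400.8 283.1 117.9]
   on plane of pointer [388.4 347.2 159.2]
```

View pics/w3.png

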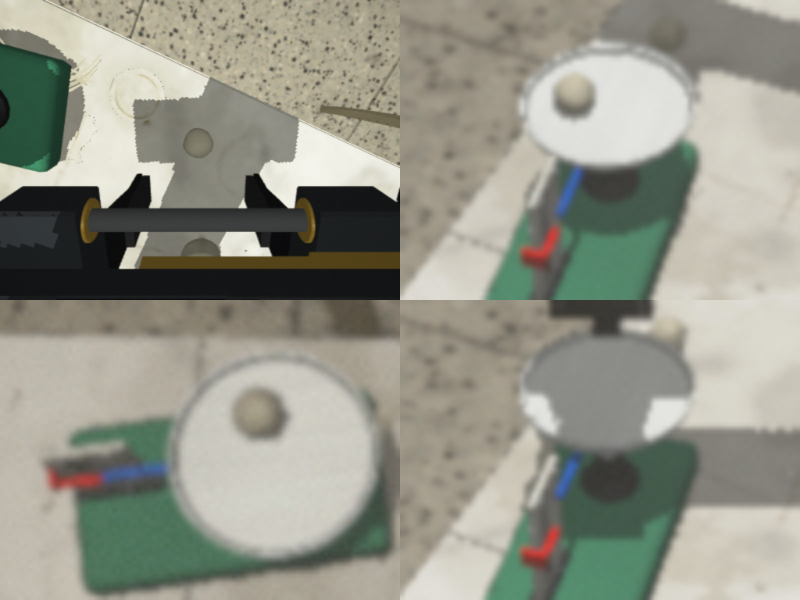

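Ball 3 sits in the pan, and the pointer sank about 18 mm. In the side view the pointer tip at (219.7,247.9) is still about 14 mm above the red inner end at (219.2,252.7), so a second ball is needed. The next ball (ball 1) is at wrist pixel (253,183).

```bash
python3 - <<'E'
from m import *
import pickle
c,s,S,T=pickle.load(open('w3.pkl','rb'))
p=onz(c,253.4,183,16);print(p, tri([ray(c,253.4,183),ray(T,275.8,182.1)]));p[2]=5;print((s['eef_rot'].T@(p-s['ee_pos'])/10).round(2))
# first ball in pan and pan centre after sinking (top crop pixels /4)
b=onz(T,130+260/4,150+112/4,117+16);q=onz(T,130+273/4,150+154/4,129);print(b,q)
E
```

```text
[469.46878933 -63.05975098  16.        ] (array([469.63505685, -62.01209044,  17.13402401]), [np.float64(0.9131012881339696), np.float64(0.913101288133965)])
[-0.17  0.25 12.45]
[450.90857722 157.3844506  133.        ] [423.49935275 148.14756545 129.        ]
```

Emit:
step_arm(moves=[[[-0.1,0.2,5],[0,0,0],0.3],[[-0.1,0.2,9.5],[0,0,0],0.3],[[-0.1,0.2,11.8],[0,0,0],0.3],[[-0.1,0.2,12.3],[0,0,0],0.3],[[-0.1,0.2,12.3],[0,0,0],0.3],[[-0.1,0.2,12.3],[0,0,0],-0.6],[[-0.1,0.2,12.3],[0,0,0],-0.6],[[-0.1,0.2,12.3],[0,0,0],-0.6],[[-0.1,0.2,12.3],[0,0,0],-0.6],[[-0.1,0.2,10],[0,0,0],-0.6],[[-0.1,0.2,4],[0,0,0],-0.6],[[-0.1,0.2,-2],[0,0,0],-0.6]])

```text
t: 8.5
ee_pos: [467.7, -62.8, 148.9]
eef_rot: [[0.911, 0.411, -0.001], [0.411, -0.911, 0.001], [-0.001, -0.001, -1.0]]
wrist_force: [1.4, 0.1, -0.4]
gripper_width: 32.0
```

Emit:
step_arm(moves=[[[0,-2,-5],[0,0,0],-0.6],[[0.8,-6.5,-7.5],[0,0,0],-0.6],[[1.7,-11.5,-7.5],[0,0,0],-0.6],[[2.5,-16.5,-7.5],[0,0,0],-0.6],[[3.3,-20.6,-7.5],[0,0,0],-0.6],[[3.3,-20.6,-7.5],[0,0,0],-0.6],[[3.3,-20.6,-7.5],[0,0,0],-0.6],[[3.3,-20.6,-4],[0,0,0],-0.6],[[3.3,-20.6,-1],[0,0,0],-0.6],[[3.3,-20.6,1],[0,0,0],-0.6],[[3.3,-20.6,1.5],[0,0,0],-0.6],[[3.3,-20.6,1.5],[0,0,0],-0.6]])

```text
t: 10.0
ee_pos: [414.0, 137.8, 132.8]
eef_rot: [[0.912, 0.41, -0.0], [0.41, -0.912, 0.0], [-0.0, -0.0, -1.0]]
wrist_force: [0.7, 0.2, -0.2]
gripper_width: 32.3
```

Emit:
step_arm(moves=[[[0,0,0.5],[0,0,0],-0.6],[[0,0,0.8],[0,0,0],-0.6],[[0,0,0.8],[0,0,0],-0.6],[[0,0,0.8],[0,0,0],-0.3],[[0,0,0.8],[0,0,0],0],[[0,0,0.8],[0,0,0],0.1],[[0,0,0.3],[0,0,0],0.1],[[0,0,-4],[0,0,0],0.1],[[0,0,-10],[0,0,0],0.1],[[-1.9,5,-10],[0,0,0],0.1],[[-3.8,10,-10],[0,0,0],0.1],[[-6,16,-10],[0,0,0],0.1]])

```text
t: 11.5
ee_pos: [424.8, -31.9, 233.4]
eef_rot: [[0.911, 0.413, 0.002], [0.413, -0.911, -0.0], [0.001, 0.001, -1.0]]
wrist_force: [1.2, 0.1, 0.3]
gripper_width: 48.1
```

Emit:
step_arm(moves=[[[-1.8,5.2,0],[0,0,0],0.5],[[-1.8,5.2,0],[0,0,0],0.5],[[-1.8,5.2,0],[0,0,0],0.5],[[-1.8,5.2,0],[0,0,0],0.5],[[-1.8,5.2,0],[0,0,0],0.5],[[-1.8,5.2,0],[0,0,0],0.5],[[-1.8,5.2,0],[0,0,0],0.5]])

```text
t: 12.38
ee_pos: [429.7, -85.3, 232.6]
eef_rot: [[0.911, 0.412, -0.0], [0.412, -0.911, -0.0], [-0.0, 0.0, -1.0]]
wrist_force: [-0.0, -0.0, 0.1]
gripper_width: 65.2
```

```bash
python3 - <<'E'
from m import *
import pickle
s=telemetry.read_state();S=snap('side');T=snap('top');pickle.dump((s,S,T),open('w4.pkl','wb'))
print(s['t'],s['ee_pos'])
for k in ['blue','red']:
    for n,q,b in (('s',S,(200,220,240,275)),('t',T,(130,180,185,205))): print(n,k,comps(q,k,b))
o=np.zeros((600,800,3),np.uint8)
o[:420,:400]=cv2.resize(S['pixels'][205:275,190:257],(400,420),interpolation=cv2.INTER_CUBIC)
o[:300,400:]=cv2.resize(T['pixels'][150:225,130:230],(400,300),interpolation=cv2.INTER_CUBIC)
o[300:,400:]=cv2.resize(T['pixels'],(400,300))
cv2.imwrite('pics/w4.png',o[:,:,::-1])
E
```

```text
12.375 [429.66408044 -85.33351603 232.58321995]
s blue (29, array([222.34483, 246.10345], dtype=float32), array([224.43963161, 241.1873304 ]), array([220.21867371, 251.09317854]))
t blue (26, array([164.3077 , 193.88461], dtype=float32), array([171.12933447, 192.86701877]), array([157.97454218, 194.82933857]))
s red (31, array([214.87097, 256.90323], dtype=float32), array([219.0005809 , 253.08106523]), array([211.74078693, 259.80037406]))
t red (23, array([149.     , 194.69565], dtype=float32), array([143.        , 194.69564819]), array([154.        , 194.69564819]))
```

View pics/w4.png

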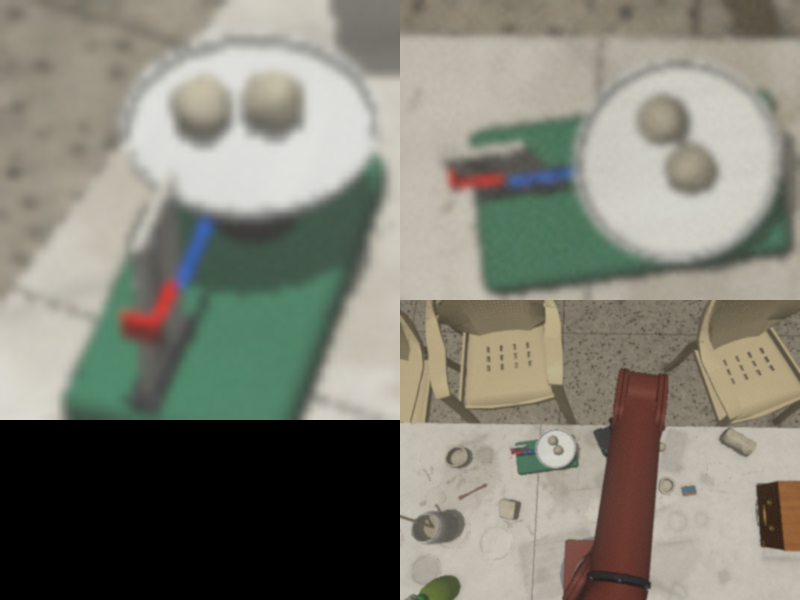

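The pan holds both balls, and the pointer tip in the side view (220.2,251.1) now lines up with the red bar's inner end (219.0,253.1). By extrapolation it is about 3 mm below. The red mark has not moved, and the spare ball is still on the table.

```bash
python3 -c "
from cell import ctrl; print(ctrl.hand_in())"
```

```text
the job is handed in; nothing more can be done
None
```

I put two clay balls into the pan one at a time, left the third on the table, and handed the job in at about 12.4 s with the arm clear of everything.

- **After the first ball:** the pointer sank about 18 mm and was still roughly 14 mm above the red mark, so a second ball was needed.
- **After the second ball:** the pointer sank by the same amount again and lines up with the mark, an estimated 3 mm below it. That 3 mm is under one camera pixel, so I relied mainly on the stated figures. Two balls give 34 to 38 mm of sink, and the mark is at most 32 mm down.
- **Mark and settling:** the red mark's position in the images did not change. The last picture came about 1.8 s after the second release, past the roughly 1 s the pan takes to settle.
- **Measurements that disagreed:** estimates of the mark's absolute height ranged from 98 to 107 mm across camera views, because some views saw the back of its clamp. I judged the pointer against the mark in the side camera instead. Two balls also measured about 8 mm low from the fixed cameras, but both grasps closed at 32 to 33 mm as expected.

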